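# Ready a contact grill whose lid may be hooked shut, and hold its lid up

## Robot

A 6-joint arm with a two-finger parallel gripper is mounted at the origin on the work surface. World frame = base frame: x ahead of the robot, y to its left, z up, the work surface at z = 0. Lengths are in m, angles in rad, forces in N, time in s.
With the tool pointing down it reaches from about 0.425 to 0.95 m from the base axis. Payload 3.5 kg.
Tool frame: the origin (TCP) lies at the very end of the fingers, on their centre line; the grasp point (between the pads) lies 19 mm behind it; z points along the fingers, y is the line along which they close (so a half turn about z gives the same grasp; the last joint's range is limited). The gripper opens to 85 mm and grips with 20 to 120 N. Pads are 22 mm wide; open, the fingers measure 114 mm over their backs; the gripper's body (76 mm by 85 mm) begins 54 mm behind the grasp point. The pads swing forward as they close: fully open they stand 13 mm farther back than shut.
Start: joints at [-1.326, 0.286, 1.577, -0, 1.279, -0.15], TCP at [0.26, -0.623, 0.231] pointing down, gripper open.
Joint ranges: [-2.77, 2.77], [-0.9, 2.22], [0.21, 2.48], [-1.53, 4.67], [0.24, 2.81], [-2.84, 2.84]. Speed limits (rad/s): [2.79, 2.79, 3.14, 3.14, 3.14, 3.14].

## Interface

Orientations are given as a unit quaternion [x, y, z, w].
In Python, from plant import ctrl, optics, sensors gives the robot as it stands (ctrl), with the cameras (optics) and the readings (sensors).
- The arm moves only by the shell command python3 inch.py 'ROWS' [FORCE]. ROWS is a JSON list of rows, 1 to 10 of them, each an object with the fields xyz (a list: dx, dy, dz in m), rot (a list: a rotation vector rx, ry, rz in rad), finger_gap (the opening from 0.0 (shut) to 1.0 (fully open)); a field left out counts as zero (the opening has to be given); each row is the pose to reach, as a shift and turn from the pose commanded when the command began, along the tool's axes at that moment; what a row does not reach only later rows make up. A row lasts 1/8 s, in which the tool goes at most 0.0625 m and 0.188 rad, less where a joint would pass 70% of its speed; a pose out of reach is approached as far as the arm can. The fingers move at their own pace and stop on an object; FORCE is the grip in N (left out, the last holds). Time passes only in rows, so rows that do not move let the fingers close. It prints the time, the measured TCP pose, the force, the opening and the grip force at its end. Input that does not fit is refused with a message, and nothing moves.
- sensors.get_state(): the state, without advancing time (a new reading comes with each control period).
- optics.read_camera(name): name is "side" or "top" or "wrist"; returns a dict with "pixels" (420x560x3 uint8, red, green, blue), "camera_matrix" (3x3 intrinsics, pixels), "dist_coeffs" ([k1, k2, p1, p2, k3] as OpenCV has them; the pictures are not rectified), "xyz" and "orientation" of the camera in the world. Camera axes: x right, y down, z forward; pixel columns grow to the right and rows downward; lengths in m; the calibration is good to about 2 mm. A picture is of the moment at which its call begins. There is no depth.
- ctrl.sign_off(): hands the job in; it is judged then, once.
The state is a dict: "time": time; "qpos": joint angles; "dq": joint speeds; "joint_efforts": joint torques, N m; "eef_pos": TCP position; "tcp_rot": TCP orientation; "contact_force": force on the tool from outside, world axes, zero at the start; "wrist_torque": the same for the moment, N m; "opening": opening from 0.0 (shut) to 1.0 (fully open); "finger_force": force on a finger pad.
Only numpy, scipy, OpenCV 4.12 (cv2) and the standard library are available. Lean on these libraries where they do the work, as an engineer would, in place of code of your own. Each camera call takes 0.05 s, during which the arm holds its last target. There are 200 camera calls.

## Task

Get the contact grill ready to be loaded. First push its drip tray fully home; then try the lid by lifting its handle before you touch the release slide: the storage hook inside may or may not have caught, and it cannot be seen. If the lid is caught, push the red slide all the way across to free it; then raise the lid well open, past half way to upright, and finish while still holding it up by the handle (it falls shut if let go), without shifting the crockery and other things standing around.

Things in the scene. Friction and masses are not known exactly. Their poses are not given: they have to be found in the camera images.
- grill: Contact grill, black and steel, fixed, 300 x 300 mm, 127 mm high shut. Origin: centre of its underside on the worktop; x from its front (handle side) to its rear hinge, y to its left, z up. A black console runs along its front, x = -158 to -94 mm, top at z = 72 mm. On it at x = -128, y = +112 mm stands a thermostat knob, 32 mm across, up to z = 86 mm.
- lid (a joint): Lid angle, rad: 0 shut, grows as its front is raised, stop at 1.25; half way to upright is 0.785. 3 to 5 N lift it at the handle; it does not stay up. If the hidden hook has caught, the lid has about 0.04 of free play (10 mm at the handle), then stops dead; if not, it lifts freely. Only a tug tells.
- handle (a point): Centre of the lid's bare metal round handle bar, 22 mm thick, 120 mm long, along the grill's y; at x = -152, y = 0, z = 109 mm of the grill when shut. Steel arms 12 mm wide, centred 54 mm either side, join it to the lid; between them it is open from above, with 51 mm clear behind the bar to the lid's front edge and 26 mm below it to the console. It turns with the lid.
- lid_hinge (a point): Middle of the lid's hinge line, along the grill's y: x = +115, y = 0, z = 105 mm of the grill; the handle goes round it at 267 mm. The shut lid covers x = -90 to +122, y = -131 to +131 mm of the grill, up to z = 127 mm.
- slide (a joint): Travel of the red release slide, m: 0 (right end, starts within 3 mm of it) to 0.020 (all the way across, towards the grill's +y). About 2 N; it stays where it is put. With the lid let down, its last 5 mm knock the hook clear. Its position does not show whether the hook has caught.
- slide_top (a point): Middle of the top of the red slide's thumb piece: 22 mm along the grill's x, 14 mm along y, 20 mm high, standing on the console right of the handle; at x = -135, y = -115, z = 92 mm of the grill when the slide reads 0.
- tray (a joint): How far the drip tray stands out, m: 0 fully home, at most 0.09; it slides out to the grill's +y (left). About 2 N to push; it stays where it is left.
- tray_pull (a point): Middle of the outer face of the drip tray's grey pull: 70 mm along the grill's x, 22 mm high, standing out 26 mm from the tray's front plate; at x = -30, y = +184, z = 33 mm of the grill when fully home.
- plate: White dinner plate, 240 mm across, bystander. Origin: centre of its underside.
- mug: Blue mug, 80 mm across, 90 mm high, left of the grill, forward of its tray, bystander. Origin: centre of its underside.
- jar: Amber glass storage jar with a white label and black cap, 80 mm across, 130 mm high, bystander. Origin: centre of its underside.
- salt_mill: Light wooden mill, 48 mm across, 125 mm high, right of the grill, bystander. Origin: centre of its underside.
- pepper_mill: Dark wooden mill, 48 mm across, 125 mm high, right of the grill, bystander. Origin: centre of its underside.
- bowl: Green glass bowl, 150 mm across, 60 mm high, bystander. Origin: centre of its underside.
- spatula: Spatula with a black handle and a steel blade, 280 mm long, lying in front of the grill (between it and the robot), bystander. Its x runs along its length.

How it is judged:
On the way, in this order (a step that is already met when the one before it is completed fails the run):
1. the drip tray is pushed fully home (within 5 mm), lid still shut (value of joint tray below 0.005 m and value of joint lid below 0.01 rad), for 0.2 s.
2. the lid is tried by lifting it at the handle, before the release slide has been moved (value of joint lid above 0.014 rad and value of joint slide below 0.008 m and contact force between lid and the fingers above 1 N and distance between the grasp point and handle below 0.06 m), for 0.1 s.
At the end, for the whole second after the job is handed in: The lid is held still by the gripper's fingers at its handle (within 60 mm of the grip point), open past 0.75 rad (43 degrees) and carried by nothing else, with the drip tray still within 6 mm of home (value of joint lid above 0.75 rad and velocity of joint lid between -0.1 and 0.1 rad/s and contact force between lid and the fingers above 1 N and distance between the grasp point and handle below 0.06 m and value of joint tray below 0.006 m); the arm keeps its last pose, push and grip.
It fails at once if a bystander is shifted by more than 20 mm (distance of any of plate, mug, jar, salt_mill, pepper_mill, bowl, spatula from where it was at the start of the episode above 0.02 m).
It fails at once if a bystander props the lid (contact force between lid and plate above 0.5 N or contact force between lid and mug above 0.5 N or contact force between lid and jar above 0.5 N or contact force between lid and salt_mill above 0.5 N or contact force between lid and pepper_mill above 0.5 N or contact force between lid and bowl above 0.5 N or contact force between lid and spatula above 0.5 N).
It also fails if it takes over 72 s, if anything falls off the work surface, if the arm or the gripper's body presses on something with over 40 N, if the wrist force passes 120 N, or if a joint passes its speed limit or range.

## Working session

There is one attempt and no reset: what is moved stays moved. The work goes in short steps, Python scripts to look and compute and a shell command to move; the robot and the scene stay as the last step left them, time stands still between calls to the robot, and variables do not carry over. Pictures are saved under pics/ and viewed, at most 10 in all, crops included, and the job is handed in when it is done.

```bash
ls; mkdir -p pics
python3 - <<'E'
from plant import ctrl, optics, sensors
import cv2,pickle
s=sensors.get_state(); print({k:s[k] for k in ("time","eef_pos","tcp_rot","opening")})
d={}
for n in ("top","side"):
    c=optics.read_camera(n); d[n]=c; cv2.imwrite(f"pics/{n}0.png",c["pixels"][:,:,::-1])
    print(n,c["camera_matrix"],c["dist_coeffs"],c["xyz"],c["orientation"])
pickle.dump(d,open("d0.pkl","wb"))
E
```

```text
inch.py
pics
plant.py
{'time': 0.0, 'eef_pos': array([ 0.25948998, -0.62239995,  0.22990641]), 'tcp_rot': array([ 9.80577982e-01,  1.96125743e-01, -5.25825262e-05, -1.22949225e-03]), 'opening': 1.0011391641339293}
top [[509.23238472   0.         277.32280415]
 [  0.         509.23238472 204.07193543]
 [  0.           0.           1.        ]] [-0.16271315  0.          0.          0.          0.        ] [ 0.37570308 -0.0087416   1.62669423] [ 0.71346024 -0.69794372  0.04163944 -0.04599145]
side [[474.375622     0.         279.11698913]
 [  0.         474.375622   201.60731848]
 [  0.           0.           1.        ]] [-0.15152492  0.          0.          0.          0.        ] [ 0.0717158  -1.11750165  1.08452719] [ 0.88668768 -0.17820911  0.09600539 -0.41570355]
```

View pics/top0.png

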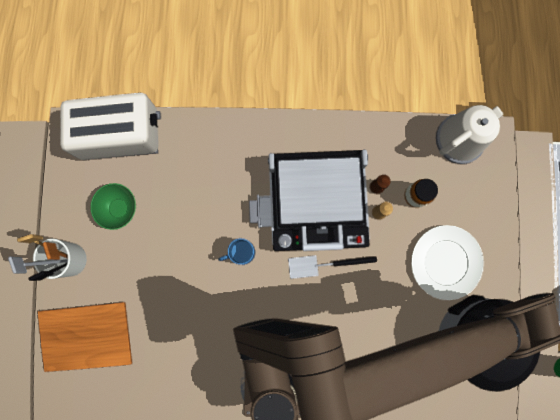

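View pics/side0.png

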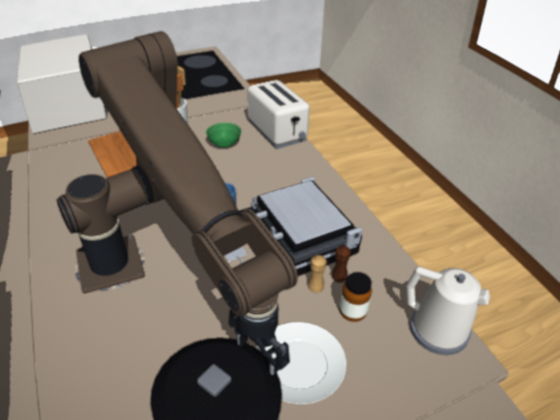

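The top view shows the grill at about cols 272–370, rows 150–250. The tray pull is at about (253,210), the red slide at (357,240), the knob at (285,241), the mug at (240,252) and the spatula at (290–376,265). The side view is partly blocked by the arm. Next I make rough measurements by casting rays, then take closer wrist views.

```bash
cat > h.py <<'E'
import numpy as np, cv2
from scipy.spatial.transform import Rotation as R
def ray(c,uv):
    p=cv2.undistortPoints(np.array([[uv]],float),c["camera_matrix"],c["dist_coeffs"])[0,0]
    return np.array(c["xyz"]),R.from_quat(c["orientation"]).apply([p[0],p[1],1])
def onz(c,uv,z):
    o,d=ray(c,uv); return o+d*(z-o[2])/d[2]
def tri(cs,uvs):
    A=np.zeros((3,3));b=np.zeros(3)
    for c,uv in zip(cs,uvs):
        o,d=ray(c,uv); d=d/np.linalg.norm(d); P=np.eye(3)-np.outer(d,d); A+=P;b+=P@o
    x=np.linalg.solve(A,b)
    return x,[np.linalg.norm(np.cross(x-ray(c,uv)[0],ray(c,uv)[1]/np.linalg.norm(ray(c,uv)[1]))) for c,uv in zip(cs,uvs)]
def proj(c,X):
    r=R.from_quat(c["orientation"]).inv(); rv=r.as_rotvec(); t=-r.apply(c["xyz"])
    return cv2.projectPoints(np.array([X],float),rv,t,c["camera_matrix"],c["dist_coeffs"])[0][0,0]
def totool(s,v): return R.from_quat(s["tcp_rot"]).inv().apply(v)
E
python3 - <<'E'
import pickle,cv2
from h import *
c=pickle.load(open("d0.pkl","rb"))["top"]
for n,uv,z in [("knob",(285,241),.086),("slide",(357,240),.092),("pull",(251,210),.04),("mug",(240,252),.09),("lidc",(319,190),.127),("handle",(322,242),.11),("spat l",(290,267),0.01),("spat r",(376,261),.02),("salt",(385,209),.125)]:
    print(n,onz(c,uv,z).round(3))
im=c["pixels"][140:280,200:400,::-1]; cv2.imwrite("pics/crop0.png",cv2.resize(im,None,fx=4,fy=4,interpolation=cv2.INTER_CUBIC))
E
```

```text
knob [ 0.456 -0.023  0.086]
slide [ 0.463 -0.24   0.092]
pull [0.553 0.085 0.04 ]
mug [0.419 0.112 0.09 ]
lidc [ 0.607 -0.121  0.127]
handle [ 0.454 -0.133  0.11 ]
spat l [ 0.378 -0.041  0.01 ]
spat r [ 0.401 -0.312  0.02 ]
salt [ 0.555 -0.319  0.125]
```

View pics/crop0.png

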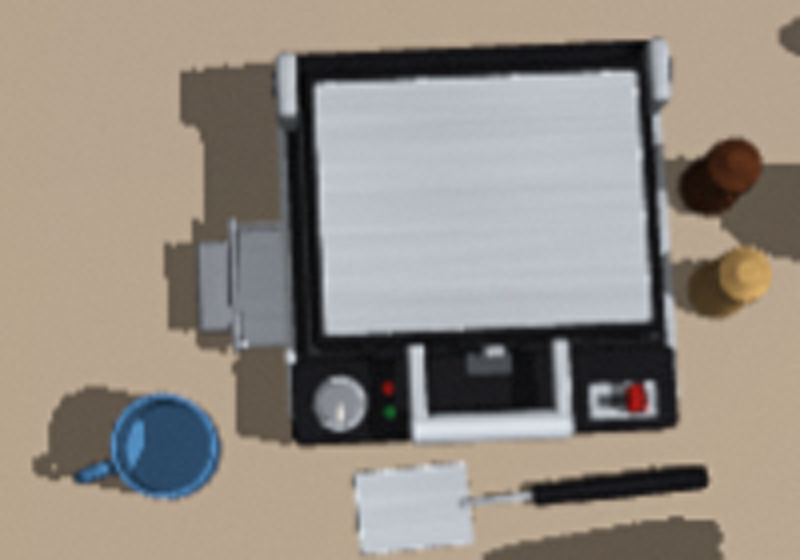

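The crop shows the knob at (340,403), the red thumb piece at (636,398), the handle bar at about (413–573,427) and the tray pull's outer edge at u≈199, so the tray is about 30–40 mm out. Next I fit a rough grill pose and work out the first move, to a wrist view over the grill.

```bash
cat >> h.py <<'E'
def rowto(s,pos,Rt=None):
    """one row (7 numbers minus opening) from present pose to world TCP pos / Rotation"""
    R0=R.from_quat(s["tcp_rot"]); Rt=Rt or R0
    return np.r_[R0.inv().apply(np.array(pos)-s["eef_pos"]),(R0.inv()*Rt).as_rotvec()].round(4)
def down(yaw): # tool down, tool x at world yaw
    x=np.array([np.cos(yaw),np.sin(yaw),0]);z=np.array([0,0,-1.]);return R.from_matrix(np.c_[x,np.cross(z,x),z])
def G(p,g): # grill->world ; g=(x,y,yaw)
    c,s=np.cos(g[2]),np.sin(g[2]); return np.array([g[0]+c*p[0]-s*p[1],g[1]+s*p[0]+c*p[1],p[2]])
def invG(P,g):
    c,s=np.cos(g[2]),np.sin(g[2]); d=np.array(P)[:2]-g[:2]; return np.array([c*d[0]+s*d[1],-s*d[0]+c*d[1],P[2]])
def fit(m,w): # m: grill xy, w: world xy
    m=np.array(m)[:,:2];w=np.array(w)[:,:2];a=m-m.mean(0);b=w-w.mean(0)
    t=np.arctan2((a[:,0]*b[:,1]-a[:,1]*b[:,0]).sum(),(a*b).sum()); g=np.array([0,0,t])
    r=w.mean(0)-G(np.r_[m.mean(0),0],g)[:2]; return np.r_[r,t]
E
python3 - <<'E'
import pickle
from h import *
from plant import ctrl, optics, sensors
c=pickle.load(open("d0.pkl","rb"))["top"]
q=lambda u,v:(200+u/4-.4,140+v/4-.4)
M=[(-.128,.112,.086),(-.135,-.113,.092),(-.152,.06,.12),(-.152,-.06,.12)]
U=[(340,403),(636,396),(414,426),(573,421)]
W=[onz(c,q(*u),m[2]) for u,m in zip(U,M)]
g=fit(M,W); print(g.round(4)); print([(G(m,g)-w).round(4)[:2] for m,w in zip(M,W)])
print("pull outer in grill",invG(onz(c,q(199,287),.044),g).round(4))
print("mug",invG(onz(c,q(165,445),.09),g).round(3),"salt",invG(onz(c,q(745,275),.125),g).round(3))
s=sensors.get_state(); print(rowto(s,[.43,-.2,.34],down(1.57+g[2])))
E
```

```text
[ 0.594  -0.1243  0.069 ]
[array([0.001 , 0.0002]), array([ 0.0001, -0.0011]), array([-0.0017,  0.0014]), array([ 0.0006, -0.0005])]
pull outer in grill [-0.0311  0.2171  0.044 ]
mug [-0.155  0.245  0.09 ] salt [-0.051 -0.195  0.125]
[ 0.3199 -0.3246 -0.1092 -0.0017 -0.0016 -1.2442]
```

```bash
python3 inch.py '[{"xyz": [0.04, -0.04, -0.1], "rot": [0, 0, -0.15], "finger_gap": 1}, {"xyz": [0.08, -0.08, -0.11], "rot": [0, 0, -0.3], "finger_gap": 1}, {"xyz": [0.12, -0.12, -0.11], "rot": [0, 0, -0.46], "finger_gap": 1}, {"xyz": [0.16, -0.16, -0.11], "rot": [0, 0, -0.62], "finger_gap": 1}, {"xyz": [0.2, -0.2, -0.11], "rot": [0, 0, -0.78], "finger_gap": 1}, {"xyz": [0.24, -0.24, -0.11], "rot": [0, 0, -0.93], "finger_gap": 1}, {"xyz": [0.28, -0.28, -0.11], "rot": [0, 0, -1.09], "finger_gap": 1}, {"xyz": [0.32, -0.325, -0.11], "rot": [0, 0, -1.244], "finger_gap": 1}, {"xyz": [0.32, -0.325, -0.11], "rot": [0, 0, -1.244], "finger_gap": 1}, {"xyz": [0.32, -0.325, -0.11], "rot": [0, 0, -1.244], "finger_gap": 1}]'
python3 - <<'E'
from plant import ctrl, optics, sensors
import cv2,pickle
c=optics.read_camera("wrist"); pickle.dump(c,open("w1.pkl","wb")); cv2.imwrite("pics/w1.png",c["pixels"][:,:,::-1])
from h import *
print(c["xyz"],R.from_quat(c["orientation"]).as_matrix().round(2))
s=sensors.get_state(); print(s["time"],s["eef_pos"]); print(rowto(s,[.45,-.08,.34],None))
E
```

```text
time: 1.35
eef_pos: [0.4299, -0.2, 0.341]
tcp_rot: [0.683, 0.731, -0.0, -0.0]
contact_force: [-0.1, -0.0, -0.4]
opening: 1.003
finger_force: 0.0
[ 0.42481917 -0.13485988  0.48492164] [[ 1.    0.07  0.02]
 [ 0.07 -0.96 -0.26]
 [-0.    0.26 -0.96]]
1.4 [ 0.42972679 -0.20065706  0.34100513]
[0.119  0.0283 0.001  0.     0.     0.    ]
```

View pics/w1.png

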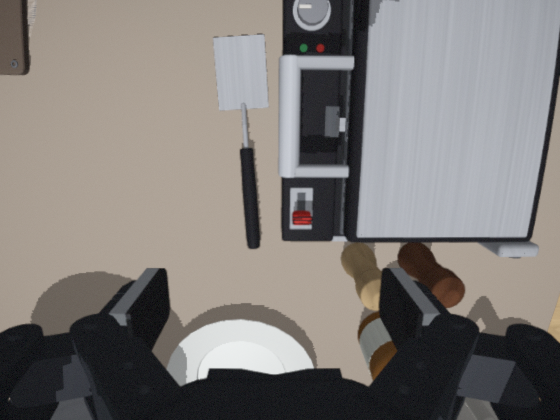

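The wrist view shows the bar at cols 280–298, rows 55–176, the red thumb piece at (303,218), the knob at (312,10), the spatula at (250,200) and both mills clear of the slide. Next is a second wrist view, further left.

```bash
python3 inch.py '[{"xyz": [0.06, 0.03, 0], "finger_gap": 0.0}, {"xyz": [0.12, 0.05, 0], "finger_gap": 0.0}, {"xyz": [0.18, 0.05, 0], "finger_gap": 0.0}, {"xyz": [0.22, 0.05, 0], "finger_gap": 0.0}, {"xyz": [0.22, 0.05, 0], "finger_gap": 0.0}, {"xyz": [0.22, 0.05, 0], "finger_gap": 0.0}]'
python3 - <<'E'
from plant import ctrl, optics, sensors
import cv2,pickle
c=optics.read_camera("wrist"); pickle.dump(c,open("w2.pkl","wb")); cv2.imwrite("pics/w2.png",c["pixels"][:,:,::-1])
E
```

```text
time: 2.15
eef_pos: [0.4652, 0.0214, 0.3411]
tcp_rot: [0.683, 0.73, -0.0, 0.0]
contact_force: [-0.6, 0.6, 0.4]
opening: -0.002
finger_force: 0.0
```

View pics/w2.png

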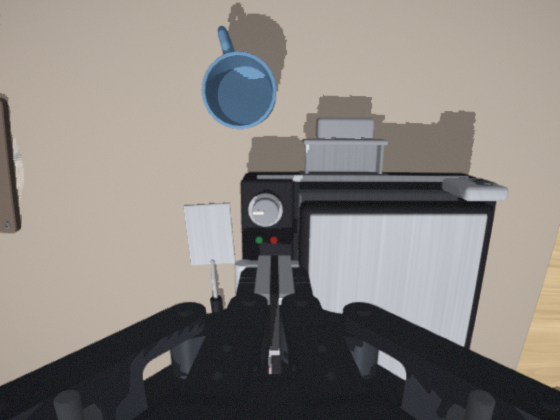

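This view shows the pull's top face at cols 317–373, rows 119–138, the knob at (266,210) and the mug at (240,90), well clear of the tray. Now I triangulate across the views.

Run:
```python
import pickle
from h import *
from plant import ctrl, optics, sensors
t=pickle.load(open("d0.pkl","rb"))["top"];w1=pickle.load(open("w1.pkl","rb"));w2=pickle.load(open("w2.pkl","rb"))
q=lambda u,v:(200+u/4-.4,140+v/4-.4)
def red(c,box):
    u0,v0,u1,v1=box; h=cv2.cvtColor(c["pixels"][v0:v1,u0:u1],cv2.COLOR_RGB2HSV)
    m=((h[...,0]<8)|(h[...,0]>172))&(h[...,1]>150)&(h[...,2]>130); y,x=np.nonzero(m); return (x.mean()+u0,y.mean()+v0),m.sum(),(x.min()+u0,x.max()+u0,y.min()+v0,y.max()+v0)
r1=red(w1,(285,195,330,232)); rt=red(t,(345,230,368,250)); print(r1,rt)
print("slide",tri([t,w1],[rt[0],r1[0]]))
k=tri([t,w2],[q(340,403),(265,210)]);print("knob",k, tri([w1,w2],[(312,10),(265,210)]))
ba=tri([t,w1],[q(414,426),(289,57)]);bb=tri([t,w1],[q(573,421),(289,176)]);print("bar L",ba,"bar R",bb)
p=tri([t,w2],[q(199,287),(345,119)]);print("pull",p)
M=[(-.128,.112),(-.152,.06),(-.152,-.06)];W=[k[0],ba[0],bb[0]]
g=fit(M,W);print("g",g.round(4));print([(G(np.r_[m,0],g)-w)[:2].round(4) for m,w in zip(M,W)])
print("slide g",invG(tri([t,w1],[rt[0],r1[0]])[0],g),"pull g",invG(p[0],g))
# planes from w1 as check
print("w1 bar",[invG(onz(w1,u,.118),g).round(4) for u in [(289,57),(289,176)]],"slide",invG(onz(w1,r1[0],.09),g).round(4))
print("w2 pull",[invG(onz(w2,u,.044),g).round(4) for u in [(317,120),(373,120),(345,138)]])
```

```text
((np.float64(301.88732394366195), np.float64(220.28169014084506)), np.int64(71), (np.int64(294), np.int64(310), np.int64(215), np.int64(223))) ((np.float64(358.6923076923077), np.float64(239.3846153846154)), np.int64(13), (np.int64(358), np.int64(360), np.int64(237), np.int64(242)))
slide (array([ 0.46373562, -0.24406089,  0.10213684]), [np.float64(0.0003390984009439936), np.float64(0.0003390984009438913)])
knob (array([ 0.45730856, -0.02144183,  0.07390358]), [np.float64(0.0009243516735729903), np.float64(0.0009243516735729078)]) (array([ 0.45675391, -0.02079781,  0.07568173]), [np.float64(0.00032907168373740324), np.float64(0.00032907168373743907)])
bar L (array([ 0.43760504, -0.07652762,  0.11845481]), [np.float64(0.002386551173506669), np.float64(0.0023865511735068783)]) bar R (array([ 0.44775504, -0.20095952,  0.06509157]), [np.float64(0.0007546391689836622), np.float64(0.0007546391689836359)])
pull (array([0.55015161, 0.09122226, 0.02243698]), [np.float64(0.0004077222109664381), np.float64(0.00040772221096635974)])
g [ 0.5942 -0.1247  0.0845]
[array([-0.0001, -0.0025]), array([ 0.0001, -0.0012]), array([0.    , 0.0037])]
slide g [-0.14006275 -0.1079347   0.10213684] pull g [-0.0256672   0.21886214  0.02243698]
w1 bar [array([-0.1543,  0.0613,  0.118 ]), array([-0.1552, -0.0552,  0.118 ])] slide [-0.1395 -0.1116  0.09  ]
w2 pull [array([-0.064 ,  0.2179,  0.044 ]), array([0.0041, 0.2172, 0.044 ]), array([-0.0295,  0.196 ,  0.044 ])]
```

Run:
```python
from h import *
from plant import ctrl, optics, sensors
g=(.594,-.1245,.072); s=sensors.get_state(); print(s["eef_pos"],R.from_quat(s["tcp_rot"]).as_matrix().round(3).tolist())
print(rowto(s,G((-.03,.262,.20),g),down(1.5708+g[2])),rowto(s,G((-.03,.262,.03),g),down(1.5708+g[2])))
```

```text
[0.46521959 0.02119778 0.34110955] [[-0.065, 0.998, -0.0], [0.998, 0.065, -0.0], [-0.0, -0.001, -1.0]]
[ 0.1081  0.0873  0.141  -0.0005  0.0004 -0.0068] [ 0.1081  0.0874  0.311  -0.0005  0.0004 -0.0068]
```

```bash
python3 inch.py '[{"xyz": [0.04, 0.03, 0.03], "rot": [0, 0, -0.006], "finger_gap": 0}, {"xyz": [0.08, 0.06, 0.06], "rot": [0, 0, -0.006], "finger_gap": 0}, {"xyz": [0.108, 0.087, 0.1], "rot": [0, 0, -0.006], "finger_gap": 0}, {"xyz": [0.108, 0.087, 0.16], "rot": [0, 0, -0.006], "finger_gap": 0}, {"xyz": [0.108, 0.087, 0.22], "rot": [0, 0, -0.006], "finger_gap": 0}, {"xyz": [0.108, 0.087, 0.27], "rot": [0, 0, -0.006], "finger_gap": 0}, {"xyz": [0.108, 0.087, 0.3], "rot": [0, 0, -0.006], "finger_gap": 0}, {"xyz": [0.108, 0.087, 0.31], "rot": [0, 0, -0.006], "finger_gap": 0}, {"xyz": [0.108, 0.087, 0.31], "rot": [0, 0, -0.006], "finger_gap": 0}]' 
python3 inch.py '[{"xyz": [-0.015, 0, 0], "finger_gap": 0}, {"xyz": [-0.03, 0, 0], "finger_gap": 0}, {"xyz": [-0.038, 0, 0], "finger_gap": 0}, {"xyz": [-0.046, 0, 0], "finger_gap": 0}, {"xyz": [-0.052, 0, 0], "finger_gap": 0}, {"xyz": [-0.052, 0, 0], "finger_gap": 0}]'
```

```text
time: 3.32
eef_pos: [0.5449, 0.1355, 0.0313]
tcp_rot: [0.681, 0.732, -0.0, -0.0]
contact_force: [-0.2, 0.3, 0.1]
opening: 0.003
finger_force: 0.0
time: 4.08
eef_pos: [0.548, 0.0841, 0.0311]
tcp_rot: [0.68, 0.733, -0.001, 0.0]
contact_force: [0.2, 0.4, 0.4]
opening: 0.002
finger_force: 0.0
```

```bash
python3 inch.py '[{"xyz": [-0.004, 0, 0], "finger_gap": 0}, {"xyz": [-0.008, 0, 0], "finger_gap": 0}, {"xyz": [-0.008, 0, 0], "finger_gap": 0}]';python3 inch.py '[{"xyz": [-0.003, 0, 0], "finger_gap": 0}, {"xyz": [-0.006, 0, 0], "finger_gap": 0}, {"xyz": [-0.006, 0, 0], "finger_gap": 0}]'
python3 - <<'E'
from plant import ctrl, optics, sensors
import cv2,pickle
s=sensors.get_state();print(s["eef_pos"],s["contact_force"])
from h import *
print(invG(s["eef_pos"],(.594,-.1245,.072)))
c=optics.read_camera("top"); im=c["pixels"][140:280,200:400,::-1]; cv2.imwrite("pics/t2.png",cv2.resize(im,None,fx=4,fy=4,interpolation=cv2.INTER_CUBIC))
c=optics.read_camera("wrist"); pickle.dump(c,open("w3.pkl","wb")); cv2.imwrite("pics/w3.png",c["pixels"][:,:,::-1])
E
```

```text
time: 4.45
eef_pos: [0.5484, 0.0765, 0.031]
tcp_rot: [0.68, 0.733, -0.0, -0.0]
contact_force: [-0.5, -0.2, -0.5]
opening: 0.001
finger_force: 0.3
time: 4.82
eef_pos: [0.549, 0.0705, 0.0311]
tcp_rot: [0.68, 0.733, -0.0, -0.0]
contact_force: [-0.9, 1.1, -0.1]
opening: -0.0
finger_force: 0.5
[0.54904255 0.07045009 0.0310791 ] [-0.88416608  1.13014544 -0.07207868]
[-0.03081669  0.19767914  0.0310791 ]
```

View pics/w3.png

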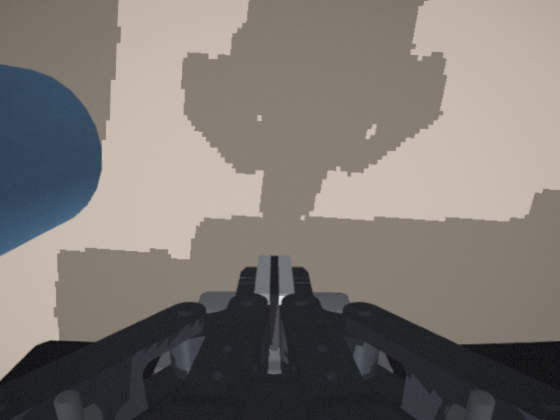

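The closed fingers are at the pull's outer face, with its grey edge at cols 200–350, row 295, and the mug well clear. I keep pushing until it stops.

```bash
for i in 1 2 3; do :; done; python3 inch.py '[{"xyz": [-0.002, 0, 0], "finger_gap": 0}, {"xyz": [-0.004, 0, 0], "finger_gap": 0}, {"xyz": [-0.004, 0, 0], "finger_gap": 0}]' | grep -E "eef|contact"; python3 inch.py '[{"xyz": [-0.002, 0, 0], "finger_gap": 0}, {"xyz": [-0.004, 0, 0], "finger_gap": 0}, {"xyz": [-0.004, 0, 0], "finger_gap": 0}]' | grep -E "eef|contact"
```

```text
eef_pos: [0.5495, 0.0695, 0.0314]
contact_force: [-1.2, 10.5, -0.3]
eef_pos: [0.5495, 0.0693, 0.0315]
contact_force: [-0.8, 23.7, 0.4]
```

The tray is against its stop: force rose from 10 to 24 N with no travel. Now I back off, go up, and hover over the handle for a closer look.

```bash
python3 inch.py '[{"xyz": [0.03, 0, 0], "finger_gap": 0}, {"xyz": [0.05, 0, 0], "finger_gap": 0}, {"xyz": [0.05, 0, -0.06], "finger_gap": 0}, {"xyz": [0.05, 0, -0.12], "finger_gap": 0}, {"xyz": [0.05, 0, -0.18], "finger_gap": 0}, {"xyz": [0.05, 0, -0.22], "finger_gap": 0.6}]'
python3 - <<'E'
from h import *
from plant import ctrl, optics, sensors
g=(.594,-.1245,.072); s=sensors.get_state()
print(s["contact_force"],rowto(s,G((-.152,0,.26),g),down(1.5708+g[2])))
E
```

```text
time: 6.42
eef_pos: [0.5473, 0.1124, 0.2555]
tcp_rot: [0.68, 0.733, 0.002, 0.002]
contact_force: [-0.2, -0.4, -0.2]
opening: 0.202
finger_force: 0.0
[-0.20350618 -0.42654266 -0.18014755] [-0.2394 -0.123  -0.0049  0.0054  0.0011  0.002 ]
```

```bash
python3 inch.py '[{"xyz": [-0.05, -0.02, 0], "rot": [0.005, 0.001, 0.002], "finger_gap": 0.6}, {"xyz": [-0.1, -0.05, 0], "rot": [0.005, 0.001, 0.002], "finger_gap": 0.6}, {"xyz": [-0.15, -0.08, 0], "rot": [0.005, 0.001, 0.002], "finger_gap": 0.6}, {"xyz": [-0.2, -0.1, 0], "rot": [0.005, 0.001, 0.002], "finger_gap": 0.6}, {"xyz": [-0.25, -0.123, 0], "rot": [0.005, 0.001, 0.002], "finger_gap": 0.6}, {"xyz": [-0.3, -0.123, 0.01], "rot": [0.005, 0.001, 0.002], "finger_gap": 0.6}, {"xyz": [-0.32, -0.123, 0.02], "rot": [0.005, 0.001, 0.002], "finger_gap": 0.6}, {"xyz": [-0.32, -0.123, 0.02], "rot": [0.005, 0.001, 0.002], "finger_gap": 0.6}]'
python3 - <<'E'
from plant import ctrl, optics, sensors
import cv2,pickle
c=optics.read_camera("wrist"); pickle.dump(c,open("w4.pkl","wb")); cv2.imwrite("pics/w4.png",c["pixels"][:,:,::-1])
E
```

```text
time: 7.42
eef_pos: [0.4466, -0.216, 0.2301]
tcp_rot: [0.682, 0.731, -0.002, -0.003]
contact_force: [-0.9, 0.2, -0.2]
opening: 0.601
finger_force: 0.0
```

View pics/w4.png

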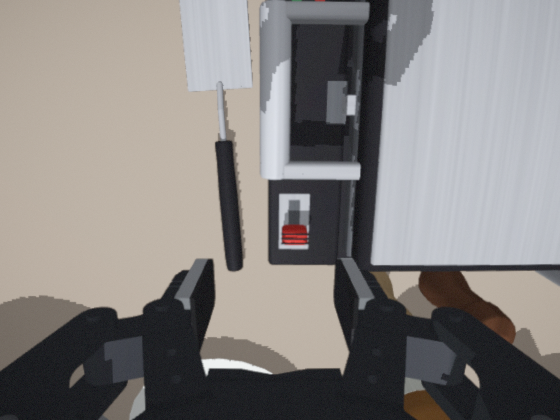

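The close wrist view shows the bar at cols 261–291, rows 3–178, the red thumb piece at about (295,235) at the right end of its slot, and the spatula handle well ahead of the bar. Now I triangulate between the two wrist heights.

Run:
```python
import pickle
from h import *
from plant import ctrl, optics, sensors
w1=pickle.load(open("w1.pkl","rb"));w4=pickle.load(open("w4.pkl","rb"))
g=(.594,-.1245,.072)
def bar(c,row,u0,u1):
    gr=cv2.cvtColor(c["pixels"],cv2.COLOR_RGB2GRAY)[row,u0:u1].astype(int); s=c["pixels"][row,u0:u1].astype(int)
    print(row,gr.tolist())
bar(w1,120,270,306);bar(w4,110,250,300)
g1=lambda c,us,vs:tri([w1,w4],[us,vs])
for a,b in [((280,176),(261,178)),((298,176),(291,178)),((289,176),(276,178)),((289,56),(276,3))]:
    X,e=g1(0,a,b); print(X.round(4),np.round(e,4),invG(X,g).round(4))
h=cv2.cvtColor(w4["pixels"],cv2.COLOR_RGB2HSV); m=((h[...,0]<8)|(h[...,0]>172))&(h[...,1]>120)&(h[...,2]>90); m[:190]=0;m[260:]=0;m[:,:270]=0;m[:,320:]=0
y,x=np.nonzero(m);print(x.min(),x.max(),y.min(),y.max());[print(r,h[r,288:302:6].tolist()) for r in range(222,250,2)]
for v in (225,235,245): print(invG(onz(w4,(295,v),.092),g).round(4))
```

```text
120 [165, 165, 165, 165, 166, 165, 165, 162, 146, 146, 164, 172, 180, 186, 192, 194, 197, 200, 202, 202, 202, 197, 194, 190, 189, 180, 172, 160, 146, 111, 57, 28, 39, 46, 40, 43]
110 [181, 183, 182, 182, 182, 182, 183, 182, 180, 166, 147, 145, 133, 132, 135, 148, 185, 207, 210, 214, 216, 216, 218, 219, 221, 222, 219, 217, 214, 210, 207, 206, 204, 198, 191, 183, 175, 165, 152, 128, 85, 37, 32, 27, 30, 29, 43, 50, 48, 50]
[ 0.4345 -0.1914  0.1317] [0.0002 0.0002] [-0.1639 -0.0552  0.1317]
[ 0.4603 -0.2057  0.0327] [0.0003 0.0003] [-0.1392 -0.0714  0.0327]
[ 0.4451 -0.1956  0.1015] [0.0002 0.0002] [-0.1536 -0.0602  0.1015]
[ 0.436  -0.074   0.1084] [0.0006 0.0006] [-0.154   0.0618  0.1084]
282 306 225 244
222 [[114, 13, 102], [116, 25, 71], [113, 18, 128]]
224 [[176, 73, 102], [179, 105, 90], [175, 51, 121]]
226 [[1, 187, 117], [1, 202, 116], [1, 192, 117]]
228 [[1, 205, 117], [1, 200, 120], [2, 212, 119]]
230 [[2, 195, 137], [0, 196, 134], [1, 195, 135]]
232 [[1, 183, 156], [1, 191, 155], [0, 188, 134]]
234 [[177, 133, 100], [178, 128, 98], [178, 102, 80]]
236 [[2, 189, 189], [1, 183, 189], [1, 180, 204]]
238 [[178, 117, 83], [0, 141, 112], [0, 149, 120]]
240 [[1, 170, 203], [1, 173, 198], [0, 173, 197]]
242 [[1, 167, 186], [0, 175, 165], [0, 177, 177]]
244 [[0, 105, 165], [179, 123, 174], [179, 126, 172]]
246 [[116, 9, 204], [113, 10, 204], [120, 9, 207]]
248 [[110, 14, 168], [107, 13, 175], [110, 13, 178]]
[-0.1379 -0.1012  0.092 ]
[-0.1378 -0.1099  0.092 ]
[-0.1377 -0.1188  0.092 ]
```

Run:
```python
from h import *
from plant import ctrl, optics, sensors
g=(.594,-.1245,.072); s=sensors.get_state()
print(rowto(s,G((-.1535,0,.16),g),down(1.5708+g[2])),rowto(s,G((-.1535,0,.091),g),down(1.5708+g[2])))
```

```text
[ 0.0796  0.0001  0.0708 -0.0063 -0.0026 -0.0005] [ 0.0794  0.0005  0.1398 -0.0063 -0.0026 -0.0005]
```

```bash
python3 inch.py '[{"xyz": [0.04, 0, 0.02], "rot": [-0.005, 0, 0], "finger_gap": 0.6}, {"xyz": [0.079, 0, 0.04], "rot": [-0.005, 0, 0], "finger_gap": 0.6}, {"xyz": [0.079, 0, 0.07], "rot": [-0.005, 0, 0], "finger_gap": 0.6}, {"xyz": [0.079, 0, 0.1], "rot": [-0.005, 0, 0], "finger_gap": 0.6}, {"xyz": [0.079, 0, 0.12], "rot": [-0.005, 0, 0], "finger_gap": 0.6}, {"xyz": [0.079, 0, 0.139], "rot": [-0.005, 0, 0], "finger_gap": 0.6}, {"xyz": [0.079, 0, 0.139], "rot": [-0.005, 0, 0], "finger_gap": 0.6}]' 40
python3 inch.py '[{"finger_gap": 0}, {"finger_gap": 0}, {"finger_gap": 0}, {"finger_gap": 0}, {"finger_gap": 0}]' 40
```

```text
time: 8.35
eef_pos: [0.4399, -0.1347, 0.0913]
tcp_rot: [0.68, 0.733, 0.0, -0.002]
contact_force: [0.2, -0.1, -0.8]
opening: 0.602
finger_force: 0.0
time: 8.98
eef_pos: [0.4407, -0.1366, 0.0939]
tcp_rot: [0.681, 0.732, 0.0, -0.001]
contact_force: [-4.6, 1.4, 6.3]
opening: 0.237
finger_force: 39.4
```

The bar is gripped (20 mm wide, 39 N). Now a gentle tug of 8 mm.

```bash
python3 inch.py '[{"xyz": [0, 0, -0.003], "finger_gap": 0}, {"xyz": [0, 0, -0.006], "finger_gap": 0}, {"xyz": [0, 0, -0.008], "finger_gap": 0}, {"xyz": [0, 0, -0.008], "finger_gap": 0}, {"xyz": [0, 0, -0.008], "finger_gap": 0}]'; python3 inch.py '[{"xyz": [0, 0, -0.002], "finger_gap": 0}, {"xyz": [0, 0, -0.004], "finger_gap": 0}, {"xyz": [0, 0, -0.004], "finger_gap": 0}]'
```

```text
time: 9.6
eef_pos: [0.4407, -0.1366, 0.1002]
tcp_rot: [0.681, 0.732, 0.0, -0.001]
contact_force: [2.6, -0.4, -5.0]
opening: 0.244
finger_force: 39.3
time: 9.98
eef_pos: [0.4409, -0.1366, 0.1046]
tcp_rot: [0.681, 0.732, 0.001, -0.0]
contact_force: [1.4, 0.3, -5.2]
opening: 0.242
finger_force: 39.3
```

```bash
python3 inch.py '[{"xyz": [0, 0, -0.002], "finger_gap": 0}, {"xyz": [0, 0, -0.003], "finger_gap": 0}, {"xyz": [0, 0, -0.003], "finger_gap": 0}]'; python3 inch.py '[{"xyz": [0, 0, -0.002], "finger_gap": 0}, {"xyz": [0, 0, -0.003], "finger_gap": 0}, {"xyz": [0, 0, -0.003], "finger_gap": 0}]'
```

```text
time: 10.35
eef_pos: [0.4411, -0.1366, 0.1075]
tcp_rot: [0.681, 0.732, 0.001, -0.0]
contact_force: [4.6, 0.7, -5.8]
opening: 0.238
finger_force: 39.3
time: 10.72
eef_pos: [0.4413, -0.1366, 0.1108]
tcp_rot: [0.681, 0.732, 0.001, 0.0]
contact_force: [4.3, 1.6, -5.1]
opening: 0.243
finger_force: 39.3
```

The lid rose 17 mm on a steady 5 N, its own weight, and is past the 10 mm of free play. The hook hasn't caught, so the slide can stay untouched. I raise along the arc about the hinge, first in part.

```bash
python3 inch.py '[{"xyz": [0.0, 0.002, -0.012], "finger_gap": 0}, {"xyz": [0, 0.003, -0.024], "finger_gap": 0}, {"xyz": [0, 0.005, -0.036], "finger_gap": 0}, {"xyz": [0, 0.01, -0.055], "finger_gap": 0}, {"xyz": [0, 0.0165, -0.074], "finger_gap": 0}, {"xyz": [0, 0.0165, -0.074], "finger_gap": 0}]'
```

```text
time: 11.48
eef_pos: [0.4569, -0.1356, 0.1856]
tcp_rot: [0.681, 0.732, -0.0, -0.001]
contact_force: [-0.5, 0.7, -4.6]
opening: 0.24
finger_force: 39.6
```

```bash
python3 inch.py '[{"xyz": [0, 0.008, -0.018], "finger_gap": 0}, {"xyz": [0, 0.017, -0.036], "finger_gap": 0}, {"xyz": [0, 0.028, -0.053], "finger_gap": 0}, {"xyz": [0, 0.039, -0.07], "finger_gap": 0}, {"xyz": [0, 0.053, -0.085], "finger_gap": 0}, {"xyz": [0, 0.066, -0.099], "finger_gap": 0}, {"xyz": [0, 0.086, -0.116], "finger_gap": 0}, {"xyz": [0, 0.097, -0.124], "finger_gap": 0}, {"xyz": [0, 0.108, -0.132], "finger_gap": 0}, {"xyz": [0, 0.108, -0.132], "finger_gap": 0}]'
python3 inch.py '[{"finger_gap": 0}, {"finger_gap": 0}, {"finger_gap": 0}, {"finger_gap": 0}]'
python3 - <<'E'
from plant import ctrl, optics, sensors
import cv2
s=sensors.get_state();print(s["eef_pos"],s["contact_force"])
from h import *
p=invG(s["eef_pos"],(.594,-.1245,.072)); print(p,"theta",np.arctan2(p[2]+.019-.105,.115-p[0]))
a=optics.read_camera("top")["pixels"][100:280,180:400];b=optics.read_camera("side")["pixels"][100:340,170:400]
im=np.hstack([cv2.resize(a,(400,330)),cv2.resize(b,(400,330))]);cv2.imwrite("pics/end.png",im[:,:,::-1])
E
```

```text
time: 12.72
eef_pos: [0.5639, -0.1287, 0.3243]
tcp_rot: [0.681, 0.732, -0.002, 0.0]
contact_force: [-13.6, 0.6, 14.4]
opening: 0.238
finger_force: 40.7
time: 13.22
eef_pos: [0.5634, -0.1288, 0.324]
tcp_rot: [0.681, 0.732, -0.002, 0.0]
contact_force: [-13.2, 0.6, 15.0]
opening: 0.238
finger_force: 40.6
[ 0.56344326 -0.12878963  0.32399326] [-13.24209866   0.5733475   14.97176708]
[-0.03078615 -0.00208033  0.32399326] theta 1.0211896183547866
```

View pics/end.png

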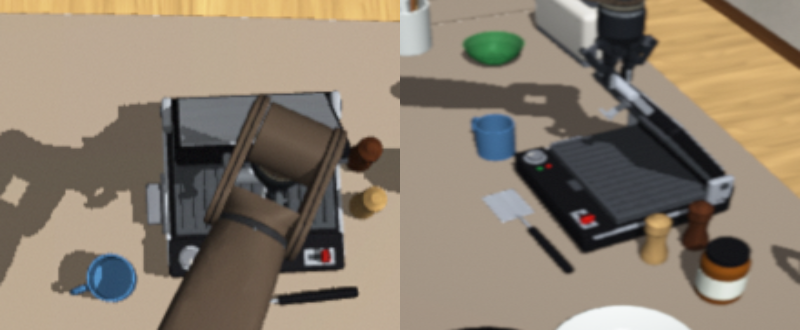

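The lid stands at about 1.0 rad, gripped at the bar. The tray pull sits close against the grill at about (153,203), and the mug, mills, jar, bowl, plate and spatula are in place. The tool reads about 20 N pushing outward from the hinge, so I ease it out slightly.

```bash
python3 inch.py '[{"xyz": [0, -0.001, -0.0015], "finger_gap": 0}, {"xyz": [0, -0.002, -0.003], "finger_gap": 0}, {"xyz": [0, -0.002, -0.003], "finger_gap": 0}, {"xyz": [0, -0.002, -0.003], "finger_gap": 0}, {"xyz": [0, -0.002, -0.003], "finger_gap": 0}, {"xyz": [0, -0.002, -0.003], "finger_gap": 0}]'
```

```text
time: 14.08
eef_pos: [0.5623, -0.1288, 0.3234]
tcp_rot: [0.681, 0.732, -0.001, 0.0]
contact_force: [-6.9, -0.2, 4.6]
opening: 0.233
finger_force: 39.6
```

```bash
python3 -c "
from plant import ctrl, optics, sensors
s=sensors.get_state();print(s['dq'].round(3),s['contact_force']);print(ctrl.sign_off())"
```

```text
[-0.001  0.002  0.     0.001  0.001  0.   ] [-6.85665951 -0.15881353  4.57818693]
the job is handed in; nothing more can be done
None
```

I handed the job in at about 14 s with the tray pushed home and the lid held by its handle at about 1.0 rad; the tug showed the hook had not caught, so I left the slide alone, and I saw no bystander moved (no verdict was printed).

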